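Sort capped steel offcuts by heft: solid bar to the rack, tube to the tray

ROBOT

A 6-joint arm with a two-finger parallel gripper is mounted at the origin on the work surface. World frame = base frame: x ahead of the robot, y to its left, z up, the work surface at z = 0. Lengths are in m, angles in degrees, forces in N, time in s.
With the tool pointing down it reaches from about 0.3 to 0.75 m from the base axis. Payload 8.5 kg.
Tool frame: the origin (TCP) lies midway between the tips of the shut fingers; the grasp point (between the pads) lies env.tcp_to_grasp behind it (env.tcp_to_grasp is the distance from the TCP to the grasp point, in m); z points along the fingers, y is the line along which they close (so a half turn about z gives the same grasp; the last joint's range is limited). The gripper opens to 85 mm and grips with 20 to 120 N. Pads are 22 mm wide; open, the fingers measure 114 mm over their backs; the gripper's body (76 mm by 85 mm) begins 54 mm behind the grasp point. The pads swing forward as they close: fully open they stand 13 mm farther back than shut.
Start: joints at [-88.425, 21.807, 74.336, -0, 83.858, -12.336], TCP at [0.132, -0.534, 0.231] pointing down, gripper open.
Joint ranges: [-178.18, 178.18], [-50.72, 133.34], [12.68, 142.11], [-81.47, 261.47], [9.98, 163.14], [-165.26, 165.26]. Speed limits (degrees/s): [136.94, 136.94, 180, 180, 180, 180].

INTERFACE

Orientations are given as a 3x3 rotation matrix whose columns are the frame's x, y, z axes.
In Python, from rig import observe, optics, job, env gives the robot as it stands. The module is installed in compiled form; this text tells all that it offers.
- The arm moves only by the shell command python3 -m jog 'ROWS' [FORCE]. ROWS is JSON, a list of rows, each a list of 7 numbers: the turn, a rotation vector about the tool's x, y, z in rad, then the shift along the tool's x, y, z in m, then the opening in per cent of the stroke, from 0 (shut) to 100 (fully open). A call has 1 to 10 rows; each row shifts and turns the commanded pose from where the row before left it, along the tool's axes as they then stand; what a row does not reach is not made up. A row lasts 1/8 s, in which the tool goes at most 62.5 mm and 10.7 degrees, less where a joint would pass 70% of its speed; a pose out of reach is approached as far as the arm can. A call is refused whole if a number of a shift passes 0.0625 or a number of a turn 0.188, either way. A call with a gripper value outside its range is refused whole. The fingers move at their own pace and stop on an object; FORCE is the grip in N (left out, the last holds). Time passes only in rows, so rows that do not move let the fingers close. It gives the time, the measured TCP pose, the force, the opening and the grip force at its end, in the units of the state.
- observe(): the state, without advancing time (a new reading comes with each control period).
- optics.get_image(name): name is "scene" or "top" or "wrist"; returns a dict with "pixels" (420x560x3 uint8, red, green, blue), "mtx" (3x3 intrinsics, pixels), "rvec" (rotation vector, rad) and "tvec" (3), from world to camera coordinates, as OpenCV has them. Camera axes: x right, y down, z forward; pixel columns grow to the right and rows downward; lengths in m; the calibration is good to about 2 mm. A picture is of the moment at which its call begins. There is no depth.
- job.close_job(): hands the job in; it is judged then, once.
The state is a dict: "time_s": time; "q": joint angles; "qvel": joint speeds; "joint_efforts": joint torques, N m; "position": TCP position; "tool_rot": TCP orientation; "ft_force": force on the tool from outside, world axes, zero at the start; "wrist_torque": the same for the moment, N m; "grip_width": finger opening in m; "gripper_force": force on a finger pad.
Only numpy, scipy, OpenCV 4.12 (cv2) and the standard library are available. Lean on these libraries where they do the work, as an engineer would, in place of code of your own. Each camera call takes 0.05 s, during which the arm holds its last target. There are 200 camera calls.

TASK

Three capped steel offcuts lie in the wooden cradle; they look the same, but one is solid bar and two are hollow tube, which you can tell only by how heavy they are to lift. Slide the solid one into the empty middle bay of the plywood rack until it is fully home against the back board, and lay the two tubes flat on the floor of the teal tray, not on top of each other. Put each piece down rather than dropping it, leave the paint tin, wrench and carton where they are, and let everything come to rest.

Things in the scene. Friction and masses are not known exactly. Their poses are not given: they have to be found in the camera images.
- offcut_a: one of three look-alike steel offcuts, 170 mm long and 26 mm square (any face may be up), bare grey steel with a red slip-on cap 24 mm long on both ends. At the start it lies in a notch of the cradle. It is either solid bar (about 0.85 kg) or hollow tube (about 0.25 kg); that can only be felt by lifting, and the letter says nothing. Loose. Origin: centre of the underside as it starts, 13 mm from the bar's middle; x runs along the bar, z is up at the start
- offcut_b: one of three look-alike steel offcuts, 170 mm long and 26 mm square (any face may be up), bare grey steel with a red slip-on cap 24 mm long on both ends. At the start it lies in a notch of the cradle. It is either solid bar (about 0.85 kg) or hollow tube (about 0.25 kg); that can only be felt by lifting, and the letter says nothing. Loose. Origin: centre of the underside as it starts, 13 mm from the bar's middle; x runs along the bar, z is up at the start
- offcut_c: one of three look-alike steel offcuts, 170 mm long and 26 mm square (any face may be up), bare grey steel with a red slip-on cap 24 mm long on both ends. At the start it lies in a notch of the cradle. It is either solid bar (about 0.85 kg) or hollow tube (about 0.25 kg); that can only be felt by lifting, and the letter says nothing. Loose. Origin: centre of the underside as it starts, 13 mm from the bar's middle; x runs along the bar, z is up at the start
- offcut_a_mid (a point): the very middle of offcut_a, inside the bar; x runs along the bar
- offcut_b_mid (a point): the very middle of offcut_b, inside the bar; x runs along the bar
- offcut_c_mid (a point): the very middle of offcut_c, inside the bar; x runs along the bar
- cradle: wooden stock cradle, fixed: 164 x 222 x 8 mm base, two notched cross rails 40 mm thick, centred at x = -62 and +62 mm. Notches at y = -80, 0, +80 mm, 32 mm wide, floor 22 mm and rail tops 44 mm above the bench. Offcuts lie along its x, so fingers get round them only in the 84 mm gap between the rails; lift straight up. Origin: centre of the underside, z up
- rack: plywood bar rack, fixed, 238 x 190 x 57 mm: 12 mm base board, three bays side by side under a clear sheet roof with a wooden front batten, opening to its -x (towards the robot), each 50 wide, 36 high, 124 mm deep inside. The base runs on 104 mm in front as a flat apron. Outer bays hold short bars, not sticking out; the middle is empty. Origin: underside, 15 mm behind the middle bay's mouth; +x into the bays
- bay_mouth (a point): middle of the empty bay's mouth (blue strip on the roof edge), at floor level, 12 mm above the bench; axes as the rack's. The roof starts here, underside 36 mm and top 45 mm above this point. Fingers do not fit under it: a bar held by its middle cannot go fully in
- bay_back (a point): where the empty bay's floor meets the face of the back board, 124 mm behind the mouth; axes as the rack's. An offcut that is home touches the back board and its last 46 mm stick out of the mouth
- tray: teal plastic tray, open on top, fixed to the bench: 224 x 204 mm outside, 214 (along its x) x 194 mm inside, rim 32 mm above the bench. Origin: centre of the underside, z up
- tray_floor (a point): centre of the tray's inner floor, 5 mm above the bench; axes as the tray's
- paint_tin: pale paint tin with a paper label, 86 mm across, 100 mm tall, standing beyond the cradle; bystander. Origin: centre of its foot
- wrench: steel spanner 190 mm long lying on the bench beyond the cradle; bystander. Origin: underside, near its middle
- carton: ochre cardboard carton 70 x 55 x 110 mm standing beyond the cradle; bystander. Origin: centre of its underside
Not all that is in view belongs to the job. What is shaped like the offcut_b but orange is not meant. Leave any black look-alike of the offcut_c alone.

How it is judged:
By the outcome, as a careful person would: the job done as asked, in the order asked, and still so for the second after the job is handed in, with the robot touching nothing.
It also fails if it takes over 69 s, if anything falls off the work surface, if the arm or the gripper's body presses on something with over 40 N, if the wrist force passes 120 N, or if a joint passes its speed limit or range.

## Working session

There is one attempt and no reset: what is moved stays moved. The work goes in short steps, Python scripts to look and compute and a shell command to move; the robot and the scene stay as the last step left them, time stands still between calls to the robot, and variables do not carry over. Pictures are saved under pics/ and viewed, at most 10 in all, crops included, and the job is handed in when it is done.

```bash
mkdir -p pics; cat > h.py <<'E'
import numpy as np, cv2
from rig import observe, optics, job, env
def cam(n):
    d=optics.get_image(n); R=cv2.Rodrigues(np.array(d["rvec"],float))[0]; t=np.array(d["tvec"],float).ravel()
    return d["pixels"],np.array(d["mtx"],float),R,t
def ray(c,u,v,z):
    _,K,R,t=c; o=-R.T@t; d=R.T@np.linalg.inv(K)@np.array([u,v,1.]); return o+d*(z-o[2])/d[2]
def proj(c,p):
    _,K,R,t=c; q=K@(R@np.array(p,float)+t); return q[:2]/q[2]
def save(im,n,s=1): cv2.imwrite(f"pics/{n}.png",cv2.resize(im[:,:,::-1],None,fx=s,fy=s,interpolation=cv2.INTER_CUBIC))
E
python3 - <<'E'
from h import *
s=observe(); print(s["time_s"],s["position"],np.round(s["tool_rot"],3).tolist(),s["grip_width"],s["ft_force"],env.tcp_to_grasp)
for n in("top","scene"):
    c=cam(n); save(c[0],n+"0",1.4); np.save(n,c[0]); print(n,(-c[2].T@c[3]).round(3))
E
```

```text
0.0 [ 0.13222729 -0.53355923  0.23068948] [[0.971, 0.24, -0.0], [0.24, -0.971, 0.002], [0.0, -0.001, -1.0]] 0.08547271351346307 [0.59395264 0.61911573 0.09143427] 0.0187
top [0.444 0.03  0.977]
scene [1.014 0.199 0.933]
```

View pics/top0.png

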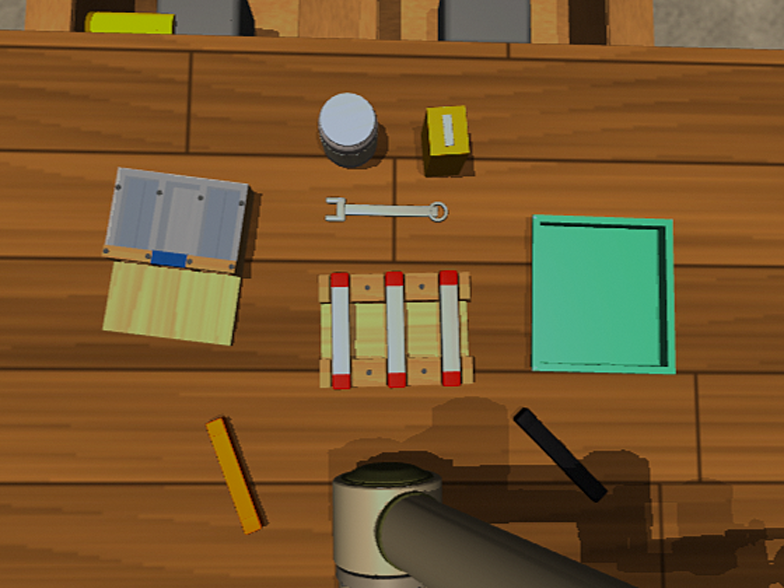

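View pics/scene0.png

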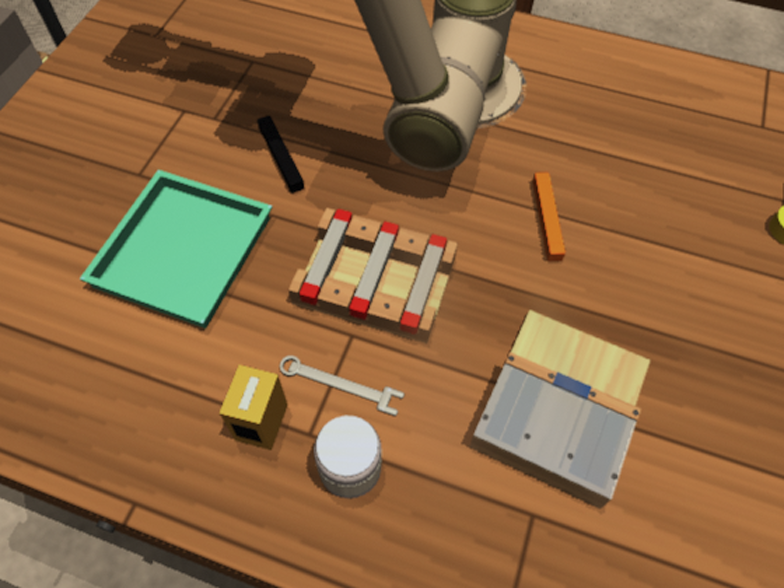

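The top picture (shown at 1.4×) has the cradle with three bars at about (341/396/450, 330). The rack is at left with its blue strip at (169, 258), and the tray is at right, centred near (603, 294). The scene view shows the same layout, and nothing blocks the bars.

```bash
cat > m.py <<'E'
from h import *
def blobs(im,lo,hi,lo2=None,hi2=None,amin=40):
    h=cv2.cvtColor(im,cv2.COLOR_RGB2HSV); m=cv2.inRange(h,lo,hi)
    if lo2: m|=cv2.inRange(h,lo2,hi2)
    n,l,s,ce=cv2.connectedComponentsWithStats(m)
    return [(l==i,s[i],ce[i]) for i in range(1,n) if s[i][4]>=amin]
def tri(c1,p1,c2,p2):
    P=[c[1]@np.c_[c[2],c[3]] for c in(c1,c2)]
    X=cv2.triangulatePoints(P[0],P[1],np.array(p1,float).reshape(2,1),np.array(p2,float).reshape(2,1)).ravel(); return X[:3]/X[3]
RED=((0,190,100),(4,255,255),(174,190,100),(180,255,255)); BLUE=((100,120,60),(125,255,255)); TEAL=((70,90,60),(90,255,255))
def corners(m):
    cs=max(cv2.findContours(m.astype(np.uint8),cv2.RETR_EXTERNAL,cv2.CHAIN_APPROX_NONE)[0],key=cv2.contourArea)
    return cv2.boxPoints(cv2.minAreaRect(cs)),cv2.approxPolyDP(cv2.convexHull(cs),6,True)[:,0]
E
python3 - <<'E'
from m import *
for n in("top","scene"):
    c=cam(n); print(n)
    for b in blobs(c[0],*RED): print(" red",b[1].tolist(),b[2].round(1),ray(c,*b[2],.048).round(4))
    for b in blobs(c[0],*BLUE):
        print(" blue",b[1].tolist(),b[2].round(1),ray(c,*b[2],.057).round(4),[ray(c,*p,.057).round(3).tolist() for p in corners(b[0])[0]])
    for b in blobs(c[0],*TEAL,amin=3000): print(" teal",[(p.tolist(),ray(c,*p,.032).round(4).tolist()) for p in corners(b[0])[1]])
    # apron pale wood
    for b in blobs(c[0],(18,60,150),(32,170,255),amin=1000): print(" pale",b[1].tolist(),[(p.tolist(),ray(c,*p,.012).round(4).tolist()) for p in corners(b[0])[1]])
E
```

```text
top
 red [314, 193, 13, 11, 126] [320.  197.7] [ 0.5586 -0.0824  0.048 ]
 red [236, 195, 13, 10, 123] [242.3 199.5] [0.5533 0.077  0.048 ]
 red [275, 194, 13, 11, 126] [281.  198.7] [ 0.5557 -0.002   0.048 ]
 red [316, 265, 13, 11, 131] [322.1 270.3] [ 0.4104 -0.0862  0.048 ]
 red [277, 266, 13, 11, 129] [283.  271.4] [ 0.408 -0.007  0.048]
 red [237, 268, 13, 10, 125] [243.2 272.5] [0.4055 0.0732 0.048 ]
 blue [108, 179, 25, 12, 229] [120.1 184.4] [0.5804 0.3222 0.057 ] [[0.574, 0.347, 0.057], [0.593, 0.345, 0.057], [0.587, 0.298, 0.057], [0.568, 0.299, 0.057]]
 teal [([381, 154], [0.6555, -0.2149, 0.032]), ([479, 157], [0.6519, -0.427, 0.032]), ([482, 266], [0.42, -0.4242, 0.032]), ([380, 263], [0.4253, -0.2089, 0.032])]
 pale [73, 187, 58, 55, 2458] [([81, 187], [0.5807, 0.4173, 0.012]), ([130, 193], [0.5691, 0.3151, 0.012]), ([125, 241], [0.4681, 0.3215, 0.012]), ([73, 234], [0.482, 0.4288, 0.012])]
 pale [128, 194, 34, 52, 1193] [([136, 194], [0.5671, 0.3026, 0.012]), ([160, 196], [0.5633, 0.2523, 0.012]), ([156, 245], [0.4602, 0.2573, 0.012]), ([128, 241], [0.4682, 0.3153, 0.01
[... 437 characters left out ...]
2] [ 0.5613 -0.0806  0.048 ]
 red [249, 212, 15, 12, 119] [256.3 217.5] [ 0.5587 -0.0006  0.048 ]
 red [286, 223, 14, 11, 117] [292.5 228.1] [0.5567 0.0784 0.048 ]
 teal [([114, 122], [0.4219, -0.4183, 0.032]), ([192, 148], [0.429, -0.2101, 0.032]), ([145, 231], [0.66, -0.211, 0.032]), ([58, 199], [0.6543, -0.4245, 0.032])]
 pale [311, 13, 43, 42, 1178] [([315, 14], [-0.1457, -0.0895, 0.012]), ([352, 23], [-0.1448, 0.021, 0.012]), ([342, 54], [-0.0135, 0.0284, 0.012]), ([314, 39], [-0.0441, -0.0607, 0.012])]
 pale [365, 221, 99, 69, 3255] [([377, 222], [0.4616, 0.2407, 0.012]), ([463, 256], [0.4793, 0.4282, 0.012]), ([453, 289], [0.5592, 0.4203, 0.012]), ([366, 252], [0.5392, 0.236, 0.012])]
```

```bash
python3 - <<'E'
from m import *
a=np.load("top.npy")[110:255,65:185]; b=np.load("scene.npy")[215:365,330:470]
A=cv2.resize(a,(480,580),interpolation=cv2.INTER_CUBIC); B=cv2.resize(b,(320*140//150+0,320),interpolation=cv2.INTER_CUBIC)
W=np.zeros((580,790,3),np.uint8); W[:,:480]=A; W[:B.shape[0],485:485+B.shape[1]]=B; save(W,"rack")
for n in("top","scene"):
    c=cam(n)
    for b in blobs(c[0],(95,80,30),(130,255,255),amin=60): print(n,b[1].tolist(),b[2].round(1),ray(c,*b[2],.057).round(4),corners(b[0])[0].round(1).tolist())
    # front apron edge: pale wood vs. dark bench
    h=cv2.cvtColor(c[0],cv2.COLOR_RGB2HSV)
    if n=="top":
        pts=[]
        for u in range(80,164,3):
            col=c[0][225:262,u].astype(float).sum(1); v=225+np.argmin(np.diff(col))+.5; pts.append(ray(c,u,v,.006)[:2])
        pts=np.array(pts)
        vx,vy,x0,y0=cv2.fitLine(pts.astype(np.float32),cv2.DIST_HUBER,0,.001,.001).ravel(); print("front line yaw",np.degrees(np.arctan2(-vx*np.sign(vy),abs(vy))),x0,y0,pts[0],pts[-1])
E
```

```text
top [108, 178, 25, 13, 241] [120.  184.5] [0.5802 0.3224 0.057 ] [[107.5, 187.89999389648438], [108.80000305175781, 178.0], [132.6999969482422, 181.1999969482422], [131.3000030517578, 191.1999969482422]]
front line yaw -6.620595 0.4690172 0.34006613 [0.47710887 0.41661731] [0.45722185 0.24819967]
scene [396, 267, 26, 17, 195] [408.8 275.1] [0.582  0.3243 0.057 ] [[395.0, 273.6000061035156], [398.20001220703125, 266.1000061035156], [421.8999938964844, 276.20001220703125], [418.70001220703125, 283.70001220703125]]
```

View pics/rack.png

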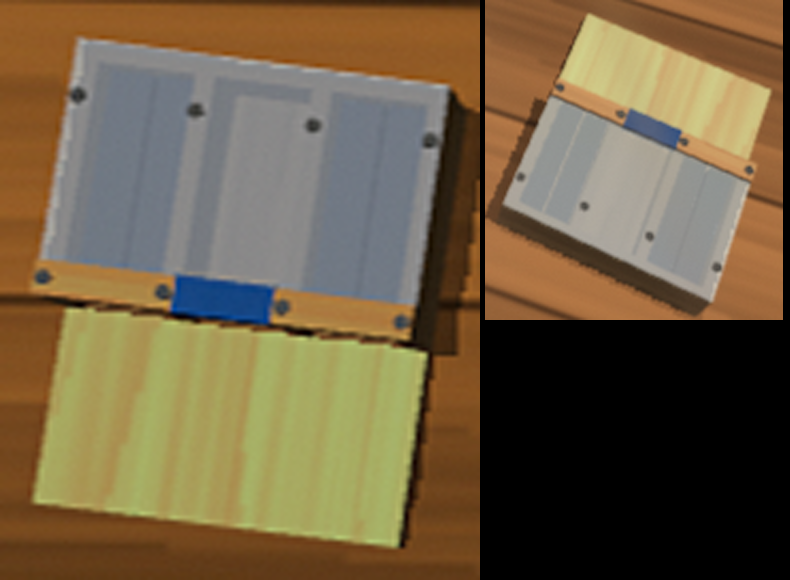

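The crop shows the rack with its blue strip on the roof edge above the middle bay. The strip's front edge runs from about (107, 188) to (131, 191) in raw top pixels. That puts the mouth near (0.571, 0.323) at a yaw of -6.6°, and the apron front edge agrees to 2 mm.

The offcut middles are about (0.486, -0.0835), (0.483, -0.004) and (0.481, 0.076), at a yaw of 1.75° and 80 mm apart as stated. I'll start with the nearest one.

```bash
cat > go.py <<'E'
import sys
from h import *
# usage: go.py x y z yaw_deg -> turn about tool z, then shift in turned tool axes
x,y,z,w=map(float,sys.argv[1:5]); s=observe(); R=np.array(s["tool_rot"]); p=np.array(s["position"])
a=np.radians(w); T=np.array([[np.cos(a),np.sin(a),0],[np.sin(a),-np.cos(a),0],[0,0,-1]])
rv=cv2.Rodrigues(R.T@T)[0].ravel(); print("t",round(s["time_s"],2),"pos",p.round(4),"turn",rv.round(3),"shift",(T.T@(np.array([x,y,z])-p)).round(4),"F",np.round(s["ft_force"],2),"w",round(s["grip_width"],4),"gf",np.round(s["gripper_force"],1))
E
python3 -m jog '[[0,0,0.106,0,0,0,70],[0,0,0.106,0,0,0,70],[0,0,0,0.0367,-0.0439,0,70],[0,0,0,0.0367,-0.0439,0,70],[0,0,0,0.0367,-0.0439,0,70],[0,0,0,0.0367,-0.0439,0,70],[0,0,0,0.0367,-0.0439,0,70],[0,0,0,0.0367,-0.0439,0,70],[0,0,0,0.0367,-0.0439,0,70],[0,0,0,0.0367,-0.0439,0,70]]' 60
python3 -m jog '[[0,0,0,0.0367,-0.0439,0,70],[0,0,0,0.0367,-0.0439,0,70],[0,0,0,0,0,0.05,70],[0,0,0,0,0,0.04,70],[0,0,0,0,0,0,70]]'
python3 go.py 0.4857 -0.0835 0.023 1.75
```

```text
time_s: 1.55
position: [0.4158, -0.1722, 0.2315]
tool_rot: [[1.0, 0.031, 0.0], [0.031, -1.0, -0.0], [0.0, 0.0, -1.0]]
ft_force: [0.6, -0.7, -0.1]
grip_width: 0.06
gripper_force: 0.0
time_s: 2.17
position: [0.4844, -0.0832, 0.1395]
tool_rot: [[1.0, 0.031, -0.005], [0.031, -1.0, 0.002], [-0.005, -0.002, -1.0]]
ft_force: [-0.3, -0.8, 0.9]
grip_width: 0.0595
gripper_force: 0.0
t 2.17 pos [ 0.4844 -0.0832  0.1395] turn [-0.002  0.005  0.   ] shift [0.0013 0.0004 0.1165] F [-0.32 -0.8   0.89] w 0.0595 gf 0.0
```

```bash

python3 -m jog '[[0,0,0,0.0005,0,0.05,70],[0,0,0,0,0,0.045,70],[0,0,0,0,0,0.021,70],[0,0,0,0,0,0,70],[0,0,0,0,0,0,0],[0,0,0,0,0,0,0],[0,0,0,0,0,0,0],[0,0,0,0,0,0,0]]' 60
python3 go.py 0.4857 -0.0835 0.023 1.75
python3 -m jog '[[0,0,0,0,0,-0.01,0],[0,0,0,0,0,-0.01,0],[0,0,0,0,0,0,0],[0,0,0,0,0,0,0]]'
```

```text
time_s: 3.18
position: [0.4869, -0.0842, 0.0271]
tool_rot: [[1.0, 0.031, 0.003], [0.031, -1.0, -0.001], [0.003, 0.002, -1.0]]
ft_force: [-1.1, -0.1, 7.7]
grip_width: 0.0248
gripper_force: 59.7
t 3.17 pos [ 0.4869 -0.0842  0.0271] turn [ 0.002 -0.003  0.   ] shift [-0.0012 -0.0007  0.0041] F [-1.11 -0.08  7.74] w 0.0248 gf 59.7
time_s: 3.68
position: [0.4859, -0.0837, 0.0453]
tool_rot: [[1.0, 0.031, -0.0], [0.031, -1.0, 0.0], [-0.0, -0.0, -1.0]]
ft_force: [0.4, 0.7, -1.7]
grip_width: 0.0248
gripper_force: 59.5
```

That one reads about 2 N, so it is a tube. I'll set it back in its notch, since the solid bar goes first, and weigh the middle one.

```bash

python3 -m jog '[[0,0,0,0,0,0.01,0],[0,0,0,0,0,0.008,0],[0,0,0,0,0,0,0],[0,0,0,0,0,0,70],[0,0,0,0,0,0,70],[0,0,0,0,0,0,70],[0,0,0,0,0,-0.05,70],[0,0,0,0,0,-0.03,70],[0,0,0,0,0,0,70]]'
python3 go.py 0.4831 -0.0037 0.025 1.75
```

```text
time_s: 4.8
position: [0.487, -0.0841, 0.1091]
tool_rot: [[1.0, 0.031, 0.004], [0.031, -1.0, -0.002], [0.004, 0.002, -1.0]]
ft_force: [-1.0, 0.1, -0.5]
grip_width: 0.0596
gripper_force: 0.0
t 4.8 pos [ 0.487  -0.0841  0.1091] turn [ 0.002 -0.004  0.   ] shift [-0.0014 -0.0805  0.0841] F [-1.    0.13 -0.48] w 0.0596 gf 0.0
```

```bash

python3 -m jog '[[0,0,0,0,-0.04,0,70],[0,0,0,0,-0.04,0,70],[0,0,0,0,0,0.045,70],[0,0,0,0,0,0.037,70],[0,0,0,0,0,0,70],[0,0,0,0,0,0,0],[0,0,0,0,0,0,0],[0,0,0,0,0,0,0],[0,0,0,0,0,0,0]]' 60
python3 -m jog '[[0,0,0,0,0,-0.01,0],[0,0,0,0,0,-0.01,0],[0,0,0,0,0,0,0],[0,0,0,0,0,0,0],[0,0,0,0,0,0,0]]'
```

```text
time_s: 5.92
position: [0.4843, -0.004, 0.0267]
tool_rot: [[1.0, 0.031, 0.003], [0.031, -1.0, -0.001], [0.003, 0.001, -1.0]]
ft_force: [-0.0, -1.0, 5.8]
grip_width: 0.0247
gripper_force: 60.0
time_s: 6.55
position: [0.4834, -0.0037, 0.0451]
tool_rot: [[1.0, 0.031, -0.001], [0.031, -1.0, 0.0], [-0.001, -0.0, -1.0]]
ft_force: [0.0, 0.3, -2.3]
grip_width: 0.0249
gripper_force: 59.2
```

The middle one reads about 2.3 N, so it is the second tube and the left one must be solid. I'll put this back and lift the left one to confirm.

```bash

python3 -m jog '[[0,0,0,0,0,0.01,0],[0,0,0,0,0,0.008,0],[0,0,0,0,0,0,0],[0,0,0,0,0,0,70],[0,0,0,0,0,0,70],[0,0,0,0,0,0,70],[0,0,0,0,0,-0.05,70],[0,0,0,0,0,-0.03,70],[0,0,0,0,-0.04,0,70],[0,0,0,0,-0.04,0,70]]'
python3 -m jog '[[0,0,0,-0.001,0,0.045,70],[0,0,0,-0.001,0,0.037,70],[0,0,0,0,0,0,70],[0,0,0,0,0,0,0],[0,0,0,0,0,0,0],[0,0,0,0,0,0,0],[0,0,0,0,0,0,0]]' 70
python3 -m jog '[[0,0,0,0,0,-0.01,0],[0,0,0,0,0,-0.01,0],[0,0,0,0,0,0,0],[0,0,0,0,0,0,0],[0,0,0,0,0,0,0]]'
python3 go.py .4808 .0758 .11 -6.6; python3 go.py .467 .335 .11 -6.6
```

```text
time_s: 7.8
position: [0.4812, 0.0769, 0.1078]
tool_rot: [[1.0, 0.03, 0.001], [0.03, -1.0, -0.0], [0.001, 0.0, -1.0]]
ft_force: [0.1, -0.0, -0.2]
grip_width: 0.0597
gripper_force: 0.0
time_s: 8.68
position: [0.4801, 0.0757, 0.0271]
tool_rot: [[1.0, 0.031, 0.003], [0.031, -1.0, -0.001], [0.003, 0.001, -1.0]]
ft_force: [-1.0, -1.9, 6.2]
grip_width: 0.0245
gripper_force: 69.6
time_s: 9.3
position: [0.4789, 0.0761, 0.045]
tool_rot: [[1.0, 0.031, -0.001], [0.031, -1.0, 0.0], [-0.001, -0.0, -1.0]]
ft_force: [0.2, -0.4, -8.3]
grip_width: 0.0244
gripper_force: 70.5
t 9.3 pos [0.4789 0.0761 0.045 ] turn [-0.     0.001  0.146] shift [ 0.0019  0.0001 -0.065 ] F [ 0.17 -0.44 -8.3 ] w 0.0244 gf 70.5
t 9.3 pos [0.4789 0.0761 0.045 ] turn [-0.     0.001  0.146] shift [-0.0416 -0.2558 -0.065 ] F [ 0.17 -0.44 -8.3 ] w 0.0244 gf 70.5
```

8.3 N confirms the left one is solid. I'll raise it and carry it to the front of the rack.

```bash

python3 -m jog '[[0,0,0,0,0,-0.03,0],[0,0,0,0,0,-0.035,0],[0,0,0.146,0,0,0,0],[0,0,0,-0.007,-0.0427,0,0],[0,0,0,-0.007,-0.0427,0,0],[0,0,0,-0.007,-0.0427,0,0],[0,0,0,-0.007,-0.0427,0,0],[0,0,0,-0.007,-0.0427,0,0],[0,0,0,-0.007,-0.0427,0,0],[0,0,0,0,0,0,0]]'
python3 -m jog '[[0,0,0,0,0,0.03,0],[0,0,0,0,0,0.03,0],[0,0,0,0,0,0,0],[0,0,0,0,0,0,0]]'
python3 go.py .466 .335 .022 -6.6
python3 - <<'E'
from m import *
A=[]
for n in("top","scene"):
    c=cam(n); im=c[0]
    crop=im[110:260,60:190] if n=="top" else im[190:340,330:490]
    A.append(cv2.resize(crop,(390,450),interpolation=cv2.INTER_CUBIC))
    for b in blobs(im,*RED,amin=25): print(n,b[2].round(1),b[1][4],ray(c,*b[2],.08).round(4))
save(np.hstack(A),"entry")
E
```

```text
time_s: 10.55
position: [0.4659, 0.3379, 0.1095]
tool_rot: [[0.994, -0.111, -0.001], [-0.111, -0.994, 0.0], [-0.001, -0.0, -1.0]]
ft_force: [1.1, -1.3, -8.3]
grip_width: 0.0243
gripper_force: 72.2
time_s: 11.05
position: [0.4675, 0.3354, 0.0513]
tool_rot: [[0.993, -0.115, 0.001], [-0.115, -0.993, 0.0], [0.001, -0.001, -1.0]]
ft_force: [0.5, 0.0, -8.3]
grip_width: 0.0243
gripper_force: 72.2
t 11.05 pos [0.4675 0.3354 0.0513] turn [-0.001 -0.001 -0.   ] shift [-0.0014  0.0005  0.0293] F [ 0.48  0.04 -8.25] w 0.0243 gf 72.2
top [280.6 199.4] 120 [ 5.505e-01 -1.000e-04  8.000e-02]
top [319.  198.6] 127 [ 0.5529 -0.0765  0.08  ]
top [115.  203.2] 126 [0.54   0.3231 0.08  ]
top [282.1 271.4] 128 [ 0.4091 -0.0039  0.08  ]
top [321.6 270.6] 129 [ 0.411  -0.0812  0.08  ]
scene [245.3 153.1] 75 [ 0.4329 -0.0734  0.08  ]
scene [278.8 162.2] 72 [0.4309 0.0035 0.08  ]
scene [221.3 207. ] 116 [ 0.5767 -0.069   0.08  ]
scene [256.9 217.4] 120 [0.5746 0.0077 0.08  ]
scene [416.4 255.2] 126 [0.5478 0.3264 0.08  ]
```

View pics/entry.png

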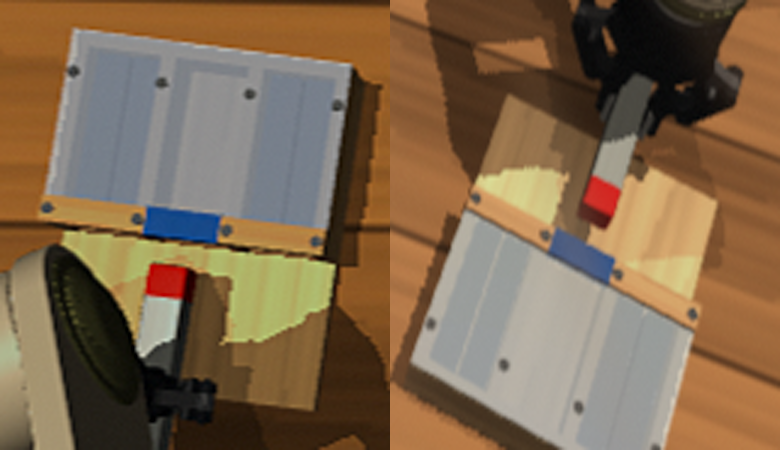

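The bar is held level and in line with the blue strip, its front cap about 20 mm short of the mouth at raw top pixel (115, 203). I'll lower it, then slide it in part of the way.

```bash

python3 -m jog '[[0,0,0,-0.001,0,0.015,0],[0,0,0,0,0,0.0135,0],[0,0,0,0,0,0,0],[0,0,0,0,0,0,0],[0,0,0,0.013,0,0,0],[0,0,0,0.013,0,0,0],[0,0,0,0,0,0,0]]'
python3 go.py .545 .326 .022 -6.6
```

```text
time_s: 12.02
position: [0.4933, 0.3323, 0.022]
tool_rot: [[0.993, -0.116, 0.001], [-0.116, -0.993, 0.0], [0.001, -0.001, -1.0]]
ft_force: [0.1, 0.5, -7.9]
grip_width: 0.0243
gripper_force: 72.3
t 12.03 pos [0.4933 0.3323 0.022 ] turn [-0.001 -0.001 -0.001] shift [ 0.0521  0.0003 -0.    ] F [ 0.07  0.53 -7.85] w 0.0243 gf 72.3
```

```bash

python3 -m jog '[[0,0,0,0.013,0,0,0],[0,0,0,0.013,0,0,0],[0,0,0,0.013,0,0,0],[0,0,0,0.012,0,0,0],[0,0,0,0,0,0.003,0],[0,0,0,0,0,0.002,0],[0,0,0,0,0,0,0],[0,0,0,0,0,0,0]]'
python3 go.py .545 .326 .017 -6.6
```

```text
time_s: 13.02
position: [0.5422, 0.3266, 0.0172]
tool_rot: [[0.993, -0.115, 0.0], [-0.115, -0.993, -0.0], [0.0, 0.0, -1.0]]
ft_force: [-0.7, -3.4, -1.4]
grip_width: 0.0241
gripper_force: 73.0
t 13.03 pos [0.5422 0.3266 0.0172] turn [ 0. -0.  0.] shift [0.0028 0.0003 0.0002] F [-0.69 -3.43 -1.39] w 0.0241 gf 73.0
```

```bash

python3 -m jog '[[0,0,0,0,0,0,60],[0,0,0,0,0,0,60],[0,0,0,-0.02,0,-0.001,60],[0,0,0,-0.021,0,0,60],[0,0,0,-0.02,0,0,60],[0,0,0,0,0,0,60],[0,0,0,0,0,0,0],[0,0,0,0,0,0,0],[0,0,0,0,0,0,0],[0,0,0,0,0,0,0]]' 40
python3 go.py .545 .326 .017 -6.6
python3 - <<'E'
from m import *
A=[]
for n in("top","scene"):
    c=cam(n); im=c[0]
    crop=im[110:260,60:190] if n=="top" else im[190:340,330:490]
    A.append(cv2.resize(crop,(390,450),interpolation=cv2.INTER_CUBIC))
save(np.hstack(A),"regrip")
E
```

```text
time_s: 14.28
position: [0.4828, 0.3337, 0.0182]
tool_rot: [[0.993, -0.115, 0.002], [-0.115, -0.993, 0.0], [0.002, -0.001, -1.0]]
ft_force: [3.4, -1.4, 3.7]
grip_width: 0.0248
gripper_force: 41.1
t 14.28 pos [0.4828 0.3337 0.0182] turn [-0.001 -0.002 -0.   ] shift [0.0627 0.0005 0.0012] F [ 3.36 -1.42  3.7 ] w 0.0248 gf 41.1
```

View pics/regrip.png

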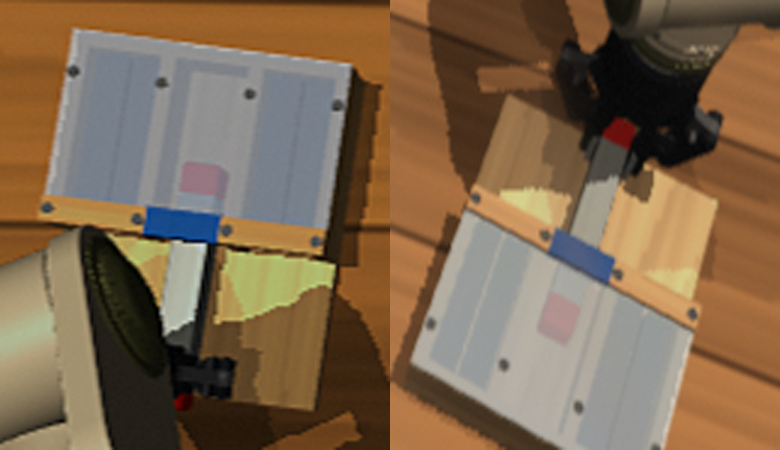

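The front cap shows pink through the clear roof, about 60 mm in, and the gripper now holds the rear cap. I'll push it home and watch the force.

```bash

python3 -m jog '[[0,0,0,0.012,0,0,0],[0,0,0,0.012,0,0,0],[0,0,0,0.012,0,0,0],[0,0,0,0.012,0,0,0],[0,0,0,0.006,0,0,0],[0,0,0,0,0,0,0]]'
python3 -m jog '[[0,0,0,0.005,0,0,0],[0,0,0,0.003,0,0,0],[0,0,0,0,0,0,0]]'
python3 -m jog '[[0,0,0,0.002,0,0,0],[0,0,0,0,0,0,0]]'
```

```text
time_s: 15.12
position: [0.5332, 0.3281, 0.0182]
tool_rot: [[0.993, -0.114, -0.005], [-0.114, -0.993, 0.0], [-0.005, 0.0, -1.0]]
ft_force: [-9.5, 1.1, 10.8]
grip_width: 0.0252
gripper_force: 42.2
time_s: 15.5
position: [0.5405, 0.3273, 0.0181]
tool_rot: [[0.993, -0.114, -0.006], [-0.114, -0.993, 0.0], [-0.006, 0.0, -1.0]]
ft_force: [-12.6, 0.7, 12.5]
grip_width: 0.0251
gripper_force: 42.4
time_s: 15.75
position: [0.5422, 0.3271, 0.0182]
tool_rot: [[0.993, -0.114, -0.006], [-0.114, -0.993, 0.0], [-0.006, 0.001, -1.0]]
ft_force: [-13.0, 1.3, 13.5]
grip_width: 0.025
gripper_force: 42.4
```

```bash

python3 -m jog '[[0,0,0,0.003,0,-0.0005,0],[0,0,0,0,0,0,0]]'
python3 -m jog '[[0,0,0,0.003,0,0,0],[0,0,0,0,0,0,0]]'
python3 -m jog '[[0,0,0,0.002,0,0,0],[0,0,0,0,0,0,0]]'
```

```text
time_s: 16.0
position: [0.5459, 0.3266, 0.0182]
tool_rot: [[0.993, -0.114, -0.005], [-0.114, -0.993, 0.0], [-0.005, 0.001, -1.0]]
ft_force: [-8.5, 1.0, 7.9]
grip_width: 0.025
gripper_force: 41.7
time_s: 16.25
position: [0.5488, 0.3263, 0.0182]
tool_rot: [[0.993, -0.114, -0.006], [-0.114, -0.993, 0.0], [-0.005, 0.001, -1.0]]
ft_force: [-9.3, 2.0, 9.4]
grip_width: 0.0252
gripper_force: 41.8
time_s: 16.5
position: [0.5506, 0.3261, 0.0182]
tool_rot: [[0.993, -0.114, -0.006], [-0.114, -0.993, -0.0], [-0.006, 0.001, -1.0]]
ft_force: [-10.2, 1.1, 9.2]
grip_width: 0.0251
gripper_force: 41.8
```

```bash

python3 -m jog '[[0,0,0,0.002,0,0,0],[0,0,0,0,0,0,0]]'
python3 -m jog '[[0,0,0,0.002,0,0,0],[0,0,0,0,0,0,0]]'
python3 - <<'E'
from m import *
A=[]
for n in("top","scene"):
    c=cam(n); im=c[0]
    crop=im[110:260,60:190] if n=="top" else im[190:340,330:490]
    A.append(cv2.resize(crop,(390,450),interpolation=cv2.INTER_CUBIC))
save(np.hstack(A),"home")
E
```

```text
time_s: 16.75
position: [0.5508, 0.326, 0.0182]
tool_rot: [[0.993, -0.114, -0.01], [-0.114, -0.993, -0.0], [-0.01, 0.001, -1.0]]
ft_force: [-17.9, 1.1, 13.1]
grip_width: 0.0253
gripper_force: 42.4
time_s: 17.0
position: [0.551, 0.326, 0.0181]
tool_rot: [[0.993, -0.113, -0.014], [-0.113, -0.994, -0.001], [-0.014, 0.002, -1.0]]
ft_force: [-24.6, 2.9, 16.8]
grip_width: 0.0252
gripper_force: 43.0
```

View pics/home.png

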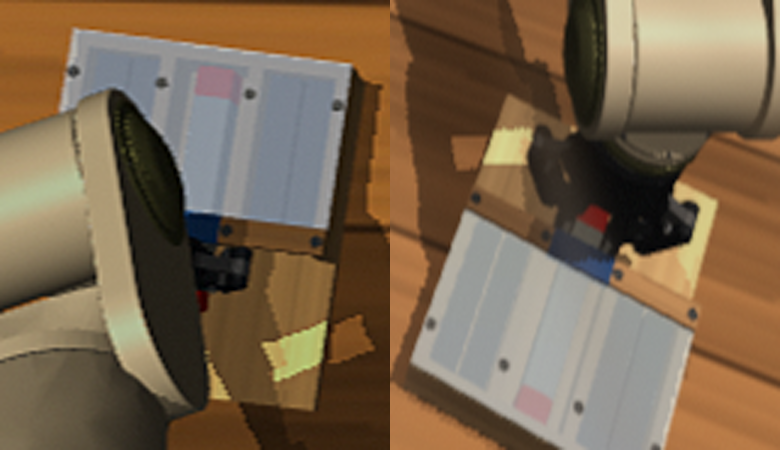

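The pink cap is now against the back board. The bar stopped moving while the force rose to 25 N, so it is home. I'll ease the push, open, back away and check.

```bash

python3 -m jog '[[0,0,0,-0.002,0,0,0],[0,0,0,-0.001,0,0,0],[0,0,0,0,0,0,60],[0,0,0,0,0,0,60],[0,0,0,0,0,0,60],[0,0,0,0,0,-0.04,60],[0,0,0,0,0,-0.05,60],[0,0,0,-0.03,0.04,0,70],[0,0,0,-0.03,0.05,0,70],[0,0,0,0,0,0,70]]' 60
python3 go.py .4815 -.0035 .11 1.75
python3 - <<'E'
from m import *
for n in("top","scene"):
    c=cam(n); im=c[0]; save(im[110:260,60:190] if n=="top" else im[190:340,330:490],"x"+n,3)
    for b in blobs(im,*RED,amin=25): print(n,b[2].round(1),b[1].tolist(),ray(c,*b[2],.038).round(4),ray(c,*b[2],.048).round(4))
E
```

```text
time_s: 18.35
position: [0.4815, 0.2406, 0.1081]
tool_rot: [[0.993, -0.117, -0.003], [-0.117, -0.993, -0.001], [-0.003, 0.001, -1.0]]
ft_force: [0.6, -0.3, 0.9]
grip_width: 0.0596
gripper_force: 0.0
t 18.35 pos [0.4815 0.2406 0.1081] turn [ 0.001  0.003 -0.148] shift [-0.0075  0.244  -0.0019] F [ 0.63 -0.28  0.94] w 0.0596 gf 0.0
top [280.6 199.4] [275, 194, 13, 11, 121] [ 0.5556 -0.0016  0.038 ] [ 0.5544 -0.0013  0.048 ]
top [319.  198.6] [313, 194, 13, 10, 127] [ 0.5579 -0.0814  0.038 ] [ 0.5567 -0.0802  0.048 ]
top [282.1 271.4] [276, 267, 13, 10, 128] [ 0.4075 -0.0055  0.038 ] [ 0.4079 -0.0051  0.048 ]
top [321.6 270.6] [315, 266, 14, 11, 129] [ 0.4095 -0.0864  0.038 ] [ 0.4098 -0.0851  0.048 ]
scene [245.3 153.1] [239, 149, 13, 9, 75] [ 0.4043 -0.0868  0.038 ] [ 0.4111 -0.0836  0.048 ]
scene [278.8 162.2] [273, 158, 12, 9, 72] [ 0.4022 -0.0061  0.038 ] [ 0.409  -0.0038  0.048 ]
scene [221.3 207. ] [215, 202, 14, 11, 116] [ 0.5552 -0.0822  0.038 ] [ 0.5603 -0.079   0.048 ]
scene [256.9 217.4] [250, 212, 15, 12, 120] [ 0.553  -0.0017  0.038 ] [5.581e-01 5.000e-04 4.800e-02]
scene [413.4 260.3] [408, 255, 12, 12, 88] [0.5381 0.3291 0.038 ] [0.5434 0.3277 0.048 ]
```

The rear cap sits at (0.538, 0.329), against (0.537, 0.327) expected for a bar fully home. Next is the middle tube.

```bash

python3 -m jog '[[0,0,-0.148,0,0,0,70],[0,0,0,-0.0012,0.0488,0,70],[0,0,0,-0.0012,0.0488,0,70],[0,0,0,-0.0012,0.0488,0,70],[0,0,0,-0.0012,0.0488,0,70],[0,0,0,-0.0012,0.0488,0,70],[0,0,0,0,0,0,70],[0,0,0,0,0,0,70]]'
python3 go.py .483 -.003 .025 1.75
```

```text
time_s: 19.45
position: [0.4871, -0.0008, 0.1083]
tool_rot: [[0.999, 0.033, 0.0], [0.033, -0.999, 0.0], [0.0, -0.0, -1.0]]
ft_force: [0.9, 0.4, 1.0]
grip_width: 0.0598
gripper_force: 0.0
t 19.45 pos [ 0.4871 -0.0008  0.1083] turn [-0.    -0.     0.002] shift [-0.0041  0.0021  0.0833] F [0.87 0.45 0.97] w 0.0598 gf 0.0
```

```bash

python3 -m jog '[[0,0,0,-0.004,0.002,0.045,70],[0,0,0,0,0,0.037,70],[0,0,0,0,0,0,70],[0,0,0,0,0,0,0],[0,0,0,0,0,0,0],[0,0,0,0,0,0,0],[0,0,0,0,0,0,0]]' 60
python3 -m jog '[[0,0,0,0,0,-0.01,0],[0,0,0,0,0,-0.02,0],[0,0,0,0,0,-0.05,0],[0,0,0,0,0,0,0]]'
python3 go.py .540 -.3575 .105 -1.3
```

```text
time_s: 20.32
position: [0.4834, -0.0032, 0.028]
tool_rot: [[0.999, 0.033, 0.003], [0.033, -0.999, -0.0], [0.003, 0.001, -1.0]]
ft_force: [0.9, 1.4, 4.9]
grip_width: 0.0245
gripper_force: 59.7
time_s: 20.82
position: [0.484, -0.0037, 0.1101]
tool_rot: [[0.999, 0.033, 0.008], [0.033, -0.999, -0.002], [0.007, 0.002, -1.0]]
ft_force: [0.4, -0.3, -2.9]
grip_width: 0.0244
gripper_force: 59.6
t 20.82 pos [ 0.484  -0.0037  0.1101] turn [ 0.002 -0.008  0.056] shift [0.064  0.3525 0.0051] F [ 0.39 -0.26 -2.9 ] w 0.0244 gf 59.6
```

```bash

python3 -m jog '[[0,0,0.055,0,0,0,0],[0,0,0,0.008,0.044,0,0],[0,0,0,0.008,0.044,0,0],[0,0,0,0.008,0.044,0,0],[0,0,0,0.008,0.044,0,0],[0,0,0,0.008,0.044,0,0],[0,0,0,0.008,0.044,0,0],[0,0,0,0.008,0.044,0,0],[0,0,0,0.008,0.044,0,0],[0,0,0,0,0,0,0]]'
python3 -m jog '[[0,0,0,0,0,0.05,0],[0,0,0,0,0,0.03,0],[0,0,0,0,0,0,0],[0,0,0,0,0,0,0]]'
python3 go.py .540 -.3575 .012 -1.3
```

```text
time_s: 22.08
position: [0.5379, -0.3593, 0.105]
tool_rot: [[1.0, -0.025, -0.001], [-0.025, -1.0, 0.0], [-0.001, -0.0, -1.0]]
ft_force: [-0.2, 0.4, -2.3]
grip_width: 0.0249
gripper_force: 59.7
time_s: 22.58
position: [0.5391, -0.3567, 0.0277]
tool_rot: [[1.0, -0.022, 0.001], [-0.022, -1.0, -0.001], [0.001, 0.001, -1.0]]
ft_force: [1.0, -0.4, -1.9]
grip_width: 0.025
gripper_force: 59.7
t 22.57 pos [ 0.5391 -0.3567  0.0277] turn [ 0.001 -0.001  0.001] shift [0.001  0.0008 0.0157] F [ 0.98 -0.44 -1.88] w 0.025 gf 59.7
```

```bash

python3 -m jog '[[0,0,0,0.001,0.001,0.008,0],[0,0,0,0,0,0.004,0],[0,0,0,0,0,0.003,0],[0,0,0,0,0,0,0],[0,0,0,0,0,0,0]]'
python3 -m jog '[[0,0,0,0,0,0.0015,0],[0,0,0,0,0,0,0]]'
```

```text
time_s: 23.2
position: [0.5395, -0.3578, 0.0114]
tool_rot: [[1.0, -0.022, 0.0], [-0.022, -1.0, -0.0], [0.0, 0.0, -1.0]]
ft_force: [-0.2, 0.1, -2.8]
grip_width: 0.0247
gripper_force: 59.9
time_s: 23.45
position: [0.5396, -0.3578, 0.011]
tool_rot: [[1.0, -0.022, 0.001], [-0.022, -1.0, -0.001], [0.001, 0.001, -1.0]]
ft_force: [-3.5, 1.9, 6.1]
grip_width: 0.0247
gripper_force: 60.9
```

It is resting on the tray floor. I'll release it and go for the last tube.

```bash

python3 -m jog '[[0,0,0,0,0,-0.001,60],[0,0,0,0,0,0,60],[0,0,0,0,0,0,60],[0,0,0,0,0,-0.05,60],[0,0,0,0,0,-0.05,60],[0,0,0,0,0,0,60]]'
python3 go.py .4862 -.0825 .11 1.75
```

```text
time_s: 24.2
position: [0.5409, -0.3589, 0.1151]
tool_rot: [[1.0, -0.022, 0.006], [-0.022, -1.0, -0.006], [0.006, 0.006, -1.0]]
ft_force: [-0.4, -0.6, -1.2]
grip_width: 0.0509
gripper_force: 0.0
t 24.2 pos [ 0.5409 -0.3589  0.1151] turn [ 0.006 -0.006 -0.053] shift [-0.0462 -0.278   0.0051] F [-0.39 -0.62 -1.19] w 0.0509 gf 0.0
```

```bash

python3 -m jog '[[0,0,-0.053,0,0,0,70],[0,0,0,-0.0075,-0.0463,0,70],[0,0,0,-0.0075,-0.0463,0,70],[0,0,0,-0.0075,-0.0463,0,70],[0,0,0,-0.0075,-0.0463,0,70],[0,0,0,-0.0075,-0.0463,0,70],[0,0,0,-0.0075,-0.0463,0,70],[0,0,0,0,0,0,70],[0,0,0,0,0,0,70]]'
python3 go.py .4862 -.083 .025 1.75
```

```text
time_s: 25.32
position: [0.4862, -0.0818, 0.1104]
tool_rot: [[1.0, 0.031, -0.0], [0.031, -1.0, -0.0], [-0.0, 0.0, -1.0]]
ft_force: [0.6, -0.3, -0.0]
grip_width: 0.0598
gripper_force: 0.0
t 25.32 pos [ 0.4862 -0.0818  0.1104] turn [0. 0. 0.] shift [0.     0.0012 0.0854] F [ 0.64 -0.27 -0.02] w 0.0598 gf 0.0
```

```bash

python3 -m jog '[[0,0,0,0,0.001,0.045,70],[0,0,0,0,0,0.039,70],[0,0,0,0,0,0,70],[0,0,0,0,0,0,0],[0,0,0,0,0,0,0],[0,0,0,0,0,0,0],[0,0,0,0,0,0,0]]' 60
python3 -m jog '[[0,0,0,0,0,-0.01,0],[0,0,0,0,0,-0.02,0],[0,0,0,0,0,-0.05,0],[0,0,0,0,0,0,0]]'
python3 go.py .540 -.2775 .107 -1.3
```

```text
time_s: 26.2
position: [0.4869, -0.0831, 0.0285]
tool_rot: [[1.0, 0.031, 0.003], [0.031, -1.0, -0.002], [0.003, 0.002, -1.0]]
ft_force: [-2.1, -2.4, 6.0]
grip_width: 0.0244
gripper_force: 60.1
time_s: 26.7
position: [0.4875, -0.0829, 0.1104]
tool_rot: [[0.999, 0.031, 0.007], [0.031, -1.0, -0.003], [0.007, 0.003, -1.0]]
ft_force: [0.4, 0.8, -3.6]
grip_width: 0.0251
gripper_force: 59.9
t 26.7 pos [ 0.4875 -0.0829  0.1104] turn [ 0.003 -0.007  0.054] shift [0.0569 0.1933 0.0034] F [ 0.36  0.83 -3.6 ] w 0.0251 gf 59.9
```

```bash

python3 -m jog '[[0,0,0.054,0,0,0,0],[0,0,0,0.0115,0.0387,0,0],[0,0,0,0.0115,0.0387,0,0],[0,0,0,0.0115,0.0387,0,0],[0,0,0,0.0115,0.0387,0,0],[0,0,0,0.0115,0.0387,0,0],[0,0,0,0,0,0,0],[0,0,0,0,0,0.05,0],[0,0,0,0,0,0.03,0],[0,0,0,0,0,0,0]]'
python3 -m jog '[[0,0,0,0,0,0,0],[0,0,0,0,0,0,0]]'
python3 go.py .540 -.2775 .0115 -1.3
python3 - <<'E'
from m import *
c=cam("scene")
for b in blobs(c[0],*RED,amin=25): print(b[2].round(1),b[1].tolist(),ray(c,*b[2],.031).round(4))
E
```

```text
time_s: 27.95
position: [0.5376, -0.2754, 0.0246]
tool_rot: [[1.0, -0.023, -0.005], [-0.023, -1.0, 0.004], [-0.005, -0.004, -1.0]]
ft_force: [0.7, -0.2, -1.7]
grip_width: 0.025
gripper_force: 59.8
time_s: 28.2
position: [0.5396, -0.2774, 0.0283]
tool_rot: [[1.0, -0.023, 0.002], [-0.023, -1.0, -0.002], [0.002, 0.001, -1.0]]
ft_force: [0.0, 0.3, -2.9]
grip_width: 0.0247
gripper_force: 59.8
t 28.2 pos [ 0.5396 -0.2774  0.0283] turn [ 0.001 -0.002 -0.   ] shift [0.0004 0.0001 0.0168] F [ 0.    0.3  -2.93] w 0.0247 gf 59.8
[159.4 147.6] [154, 144, 12, 9, 69] [ 0.4533 -0.282   0.031 ]
[ 95.8 193.7] [89, 189, 15, 11, 100] [ 0.6141 -0.3553  0.031 ]
[126.5 200. ] [120, 195, 15, 11, 108] [ 0.6054 -0.2845  0.031 ]
[414.1 260.2] [409, 255, 11, 12, 74] [0.5336 0.3315 0.031 ]
```

```bash

python3 -m jog '[[0,0,0,0,0,0.009,0],[0,0,0,0,0,0.005,0],[0,0,0,0,0,0.002,0],[0,0,0,0,0,0,0],[0,0,0,0,0,0,0]]'
python3 -m jog '[[0,0,0,0,0,0.0015,0],[0,0,0,0,0,0,0]]'
```

```text
time_s: 28.88
position: [0.5388, -0.2771, 0.0115]
tool_rot: [[1.0, -0.023, -0.0], [-0.023, -1.0, 0.0], [-0.0, -0.0, -1.0]]
ft_force: [-4.5, 2.5, 6.9]
grip_width: 0.0244
gripper_force: 61.1
time_s: 29.12
position: [0.5388, -0.2771, 0.0115]
tool_rot: [[1.0, -0.023, 0.0], [-0.023, -1.0, -0.0], [0.0, 0.0, -1.0]]
ft_force: [-8.8, 4.1, 19.3]
grip_width: 0.0245
gripper_force: 62.8
```

Firm contact with the floor. I'll ease off, release, retreat and take a final look.

```bash

python3 -m jog '[[0,0,0,0,0,-0.002,0],[0,0,0,0,0,0,60],[0,0,0,0,0,0,60],[0,0,0,0,0,0,60],[0,0,0,0,0,-0.05,60],[0,0,0,0,0,-0.05,60],[0,0,0,-0.05,0,-0.03,60],[0,0,0,-0.06,0,0,60],[0,0,0,-0.06,0,0,60],[0,0,0,0,0,0,60]]'
python3 - <<'E'
from m import *
A=[]
for n in("top","scene"):
    c=cam(n); A.append(cv2.resize(c[0],None,fx=.71,fy=.71,interpolation=cv2.INTER_AREA))
    for b in blobs(c[0],*RED,amin=25): print(n,b[2].round(1),b[1].tolist(),ray(c,*b[2],.031).round(4))
    save(c[0],"f_"+n)
save(np.hstack(A),"final")
E
```

```text
time_s: 30.38
position: [0.3663, -0.2726, 0.1415]
tool_rot: [[1.0, -0.026, -0.001], [-0.026, -1.0, 0.001], [-0.001, -0.001, -1.0]]
ft_force: [-0.4, -0.1, -0.0]
grip_width: 0.0513
gripper_force: 0.0
top [447.3 175.8] [442, 171, 12, 10, 112] [ 0.6104 -0.3571  0.031 ]
top [410.4 176. ] [405, 172, 12, 9, 107] [ 0.609  -0.2775  0.031 ]
top [120.  207.1] [114, 202, 13, 11, 122] [0.5372 0.3286 0.031 ]
top [410.4 245.5] [405, 241, 12, 10, 118] [ 0.4619 -0.274   0.031 ]
top [447.6 245.3] [442, 240, 12, 11, 117] [ 0.4627 -0.353   0.031 ]
scene [130.  143.3] [124, 140, 12, 8, 62] [ 0.4652 -0.3519  0.031 ]
scene [161.5 152.3] [156, 149, 12, 9, 67] [ 0.4638 -0.2713  0.031 ]
scene [ 95.8 193.7] [89, 189, 15, 11, 99] [ 0.614  -0.3554  0.031 ]
scene [128.9 203.7] [123, 199, 14, 11, 99] [ 0.6121 -0.2751  0.031 ]
scene [414.  260.3] [409, 255, 11, 12, 77] [0.5338 0.3313 0.031 ]
```

View pics/final.png

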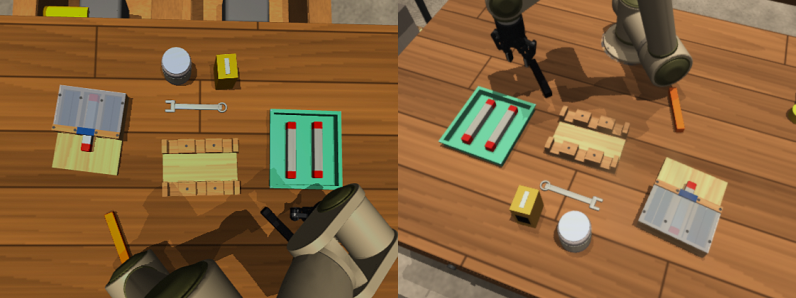

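The final picture shows the two tubes lying side by side in the tray, with raw top-view cap pixels at about (410/447, 176/245). The bar is in the middle bay, and the tin, wrench and carton haven't moved. Before handing in, I'll check that the release didn't shift the bar.

```bash
python3 - <<'E'
from m import *
a=cv2.imread("pics/home.png")[:,:,::-1]; t=cv2.imread("pics/f_top.png")[110:260,60:190,::-1]; s=cv2.imread("pics/f_scene.png")[190:340,330:490,::-1]
b=np.hstack([cv2.resize(x,(390,450),interpolation=cv2.INTER_CUBIC) for x in(t,s)])
for n,im in(("gripped",a),("released",b)):
    d=im[:,:,0].astype(int)-im[:,:,1]
    for nm,(r0,r1,c0,c1) in {"top":(40,130,160,260),"scene":(370,430,110+390,200+390)}.items():
        w=np.argwhere((d[r0:r1,c0:c1]>25)); print(n,nm,len(w),w.mean(0)+[r0,c0] if len(w) else None)
E
```

```text
gripped top 1546 [ 66.56662354 219.14100906]
gripped scene 763 [403.88335518 533.69593709]
released top 1530 [ 66.55816993 219.10849673]
released scene 765 [403.8379085  533.63660131]
```

The bar's front cap is in the same place in both views as when it was pressed against the back board.

```bash
python3 -m jog '[[0,0,0,0,0,0,60],[0,0,0,0,0,0,60],[0,0,0,0,0,0,60],[0,0,0,0,0,0,60]]' && python3 -c "
from rig import job; print(job.close_job())"
```

```text
time_s: 30.98
position: [0.3693, -0.2732, 0.1412]
tool_rot: [[1.0, -0.023, -0.0], [-0.023, -1.0, 0.0], [-0.0, -0.0, -1.0]]
ft_force: [-0.6, 0.6, 0.7]
grip_width: 0.051
gripper_force: 0.0
the job is handed in; nothing more can be done
None
```

I handed the job in at 31 s of the 69 s allowed: the solid bar is home against the back board of the middle bay, both tubes lie flat and apart in the teal tray, and the tin, wrench and carton were not touched.

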